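# Hang the washed portion dippers on the stand's one hook, nested, largest first

## Robot

A 7-joint arm with a two-finger parallel gripper is mounted at the origin on a cart in front of the work surface, level with it; the furniture and walls round the work are solid. World frame = base frame: x ahead of the robot, y to its left, z up, the work surface at z = 0. Lengths are in m, angles in rad, forces in N, time in s.
With the tool pointing down it reaches from about 0.4 to 0.85 m from the base axis. Payload 10.4 kg.
Tool frame: the origin (TCP) lies midway between the tips of the shut fingers; the grasp point (between the pads) lies 19 mm behind it; z points along the fingers, y is the line along which they close (so a half turn about z gives the same grasp; the last joint's range is limited). The gripper opens to 87 mm and grips with 3 to 60 N. Pads are 19 mm wide; open, the fingers measure 117 mm over their backs; the gripper's body (75 mm by 190 mm) begins 51 mm behind the grasp point.
Start: joints at [-1.292, 0.332, -0.065, 1.46, 0.022, 1.35, -0.088], TCP at [0.186, 0.597, 0.223] pointing down, gripper open.
Joint ranges: [-2.6, 2.6], [-0.5, 2.12], [-1.47, 1.34], [0.16, 2.42], [-1.27, 4.41], [0.06, 2.06], [-2.6, 2.6]. Speed limits (rad/s): [2.22, 2.22, 2.79, 2.79, 3.14, 3.14, 3.14].

## Interface

Orientations are given as a unit quaternion [x, y, z, w].
In Python, from bench import r gives the robot as it stands.
- The arm moves only by the tool arm_command, never from a script. Its arguments are lists of equal length, an entry for each row: "xyz": the shift along the world's x, y, z in m, a list of three; "rot": the turn, a rotation vector about the world's x, y, z in rad, a list of three. In form: {"xyz": [[tx, ty, tz], ...], "rot": [[ax, ay, az], ...]}. A call has 1 to 20 rows; each row is the pose to reach, as a shift and turn from the pose commanded when the call began; what a row does not reach only later rows make up. A row lasts 1/12 s, in which the tool goes at most 41.7 mm and 7.16 degrees, less where a joint would pass 70% of its speed; a pose out of reach is approached as far as the arm can. A call with a gripper value outside its range is refused whole. "grip" is the opening, from 0 (shut) to 1 (fully open), set as the call begins (left out, the last holds). The fingers move at their own pace and stop on an object; "squeeze" is the grip in N (left out, the last holds). Time passes only in rows, so rows that repeat a pose let the fingers close. It gives the time, the measured TCP pose, the force, the opening and the grip force at its end, in the units of the state.
- r.read_state(): the state, without advancing time (a new reading comes with each control period).
- r.camera(name): name is "scene" or "top" or "wrist"; returns the picture (384x512x3 uint8, red, green, blue); there is no depth.
- r.camera_model(name): a dict with "fx", "fy", "cx", "cy" (pixels), "T" (4x4, takes a point from camera to world coordinates). Camera axes: x right, y up, looking along -z (the intrinsics and any distortion apply to the point x, -y, -z); pixel columns grow to the right and rows downward; lengths in m; the calibration is good to about 2 mm. The wrist camera is an equidistant fisheye: a pixel r from the principal point sees the ray r / f radians off the axis. A picture is of the moment at which its call begins: read the wrist's pose just before it. camera_model takes no time and is no camera call; for the wrist camera it gives the pose at the moment of the call.
- r.close_job(): hands the job in; it is judged then, once.
Trained networks look in the newest picture that a camera, given by its name, has taken for a name from the list of things; names that differ only in an ending like _2 or _b are one class to them, and where a whole thing is asked for, a point or a joint stands for the part that bears it (a point fixed in the world has none). Each returns a list of dicts, best first, with "conf" (0 to 1); they miss things now and then, are a little off and sometimes report something else, mostly with a low value. They report only what shows in the picture. A call takes as long as a camera call.
- r.look_for(label, camera): "at" ([x, y, z] in m, in the coordinates of the camera as it stood for that picture, good to about 4 mm: the middle of the surface that is visible of it).
- r.spot_point(label, camera): "at" ([x, y, z] in m, in the coordinates of the camera as it stood for that picture, good to about 4 mm: a listed point, or the origin of a listed thing).
The state is a dict: "time": time; "joint_positions": joint angles; "joint_vel": joint speeds; "joint_torque": joint torques, N m; "ee_pos": TCP position; "eef_rot": TCP orientation; "ft_force": force on the tool from outside, world axes, zero at the start; "torque": the same for the moment, N m; "width": finger opening in m; "grip_force": force on a finger pad.
Only numpy, scipy, OpenCV 4.12 (cv2) and the standard library are available. Lean on these libraries where they do the work, as an engineer would, in place of code of your own. Each camera call takes 0.05 s, during which the arm holds its last target. There are 200 camera calls.

## Task

Put the three steel portion dippers away on the drip stand: hang them one after another by the loops of their handles on its one hook, the largest first, their mouths facing forward, away from the post, each smaller cup inside the next larger one. Set them on gently and let go; leave everything else on the counter where it stands.

Things in the scene. Friction and masses are not known exactly. Their poses are not given: they have to be found in the camera images.
- stand: drip stand fixed on the counter, turned up to 15 degrees: dark tray foot 150 x 136 mm, 17 mm high (origin: centre of its underside, x to the stand's back, z up), 16 mm steel post at x = +55 mm up to z = 254 mm, one hook: level 7 mm round bar at z = 235 mm from the post along -x; 16 mm stop collar with front face at x = -16 mm; level and free to x = -60 mm, then turned up.
- hook_seat (a point): point on top of the hook bar where the loops hang, 14 mm in front of the collar's face and 30 mm behind the start of the turned-up end (stand frame x = -30, z = 238.5 mm); same axes as the stand
- hook_tip (a point): centre of the 9 mm ball at the turned-up end of the hook (stand frame x = -71, z = 246 mm, so its top is 12 mm above the top of the bar)
- large: largest of three steel portion dippers: open round cup, rim 100 mm, flat foot 70 mm wide, 46 mm deep, wall 2.5 mm, about 170 g, with a looped wire handle along its -x. Origin: centre of the foot's underside; z: out of the mouth; -x: from the cup axis to the handle's end. At first upright on the counter, handle pointing roughly towards the robot.
- medium: middle of three steel portion dippers: open round cup, rim 78 mm, flat foot 54 mm wide, 40 mm deep, wall 2.5 mm, about 130 g, with a looped wire handle along its -x. Origin: centre of the foot's underside; z: out of the mouth; -x: from the cup axis to the handle's end. At first upright on the counter, handle pointing away from the robot, its end close to the things behind.
- small: smallest of three steel portion dippers: open round cup, rim 58 mm, flat foot 40 mm wide, 34 mm deep, wall 2.5 mm, about 100 g, with a looped wire handle along its -x. Origin: centre of the foot's underside; z: out of the mouth; -x: from the cup axis to the handle's end. At first upright on the counter, handle pointing roughly towards the robot.
- large_eye (a point): middle of the inside of the large dipper's loop end (x = -122.5, z = 43 mm in its frame); it rests on the bar when hung. The handle: two 5 mm wires in the plane z = 43 mm from the rim, 23 mm wide outside, 13 mm gap, half-round end 127.5 mm from the cup axis. Hung alone, the dipper leans about 12 degrees, cup forward, mouth slightly down.
- large_mouth (a point): centre of the large dipper's mouth, in its rim plane (z = 46 mm in its frame)
- medium_eye (a point): middle of the inside of the medium dipper's loop end (x = -122.5, z = 37 mm in its frame); it rests on the bar when hung. The handle: two 5 mm wires in the plane z = 37 mm from the rim, 23 mm wide outside, 13 mm gap, half-round end 127.5 mm from the cup axis. Hung alone, the dipper leans about 10 degrees, cup forward, mouth slightly down.
- medium_mouth (a point): centre of the medium dipper's mouth, in its rim plane (z = 40 mm in its frame)
- small_eye (a point): middle of the inside of the small dipper's loop end (x = -122.5, z = 31 mm in its frame); it rests on the bar when hung. The handle: two 5 mm wires in the plane z = 31 mm from the rim, 23 mm wide outside, 13 mm gap, half-round end 127.5 mm from the cup axis. Hung alone, the dipper leans about 8 degrees, cup forward, mouth slightly down.
- small_mouth (a point): centre of the small dipper's mouth, in its rim plane (z = 34 mm in its frame)
- tumbler: bystander, loose: clear tumbler 80 mm wide, 91 mm high; origin: centre of its underside
- salt_shaker: bystander, loose: glass shaker with grey top, white filling, 44 mm wide, 90 mm high; origin: centre of its underside
- sugar_shaker: bystander, loose: glass shaker with grey top, dark filling, 44 mm wide, 90 mm high; origin: centre of its underside
- spice_shaker: bystander, loose: glass shaker with grey top, dark filling, 44 mm wide, 90 mm high; origin: centre of its underside
- sauce_bottle: bystander, loose: sauce bottle with brown cap, 47 x 78 mm, 188 mm high; origin: centre of its underside
- syrup_jug: bystander, loose: syrup jug with black handle, 73 x 95 mm, 131 mm high; origin: centre of its underside
- order_pad: bystander, loose: pad of guest checks, 150 x 88 x 11 mm, lying flat; origin: centre of its underside

How it is judged:
By the outcome, as a careful person would: the job done as asked, in the order asked, and still so for the second after the job is handed in, with the robot touching nothing.
It also fails if it takes over 72 s, if anything falls off the work surface, if the arm or the gripper's body presses on something with over 40 N, if the wrist force passes 120 N, or if a joint passes its speed limit or range.

## Working session

There is one attempt and no reset: what is moved stays moved. The work goes in short steps, Python scripts to look and compute and a tool call to move; the robot and the scene stay as the last step left them, time stands still between calls to the robot, and variables do not carry over. Pictures are saved under pics/ and viewed, at most 10 in all, crops included, and the job is handed in when it is done.

Besides the shell and the picture viewer there is one more tool, called by a JSON object that holds its "name" and its "arguments", one argument or row to a line. arm_command: Moves the arm, as the interface text tells. Its arguments: {"type":"object","properties":{"xyz":{"type":"array"},"rot":{"type":"array"},"grip":{"type":"number"},"squeeze":{"type":"number"}},"required":["xyz","rot"]}

```bash
ls; mkdir -p pics
cat > h.py <<'E'
import numpy as np, cv2
from bench import r
from scipy.spatial.transform import Rotation as R
def pts(cam,names,fn='spot_point',k=2):
    T=np.array(r.camera_model(cam)["T"]); out={}
    for n in names:
        d=getattr(r,fn)(n,cam)
        out[n]=[(np.round((T@np.append(x['at'],1))[:3],4).tolist(),round(x['conf'],2)) for x in d[:k]]
        print(cam,n,out[n])
    return out
def save(cam,f):
    im=r.camera(cam); cv2.imwrite(f,im[:,:,::-1]); return im
E
python3 - <<'E'
from h import *
print(r.read_state())
for c in ['scene','top']:
    save(c,f'pics/{c}0.png'); m=r.camera_model(c); print(m)
    pts(c,['stand','hook_seat','hook_tip','large','large_eye','large_mouth','medium','medium_eye','medium_mouth','small','small_eye','small_mouth'],k=1)
E
```

```text
pics
{'time': 0.0, 'joint_positions': array([-1.29158526,  0.33288542, -0.06469384,  1.4609829 ,  0.02160401,
        1.34988365, -0.08847567]), 'joint_vel': array([-0.00088998, -0.00069604,  0.00072054, -0.00049553,  0.00155977,
        0.00051195,  0.00233546]), 'joint_torque': array([ 1.08379110e-03, -6.23261976e+01,  2.51627492e-02, -3.89887011e+01,
       -6.13957294e-02,  4.00997372e-02,  1.07792605e-04]), 'ee_pos': array([0.18567297, 0.59636242, 0.22172561]), 'eef_rot': array([ 1.50313000e-01,  9.88638188e-01, -7.28186360e-04, -7.30428659e-05]), 'ft_force': array([0.31810803, 0.03319096, 0.00657862]), 'torque': array([-0.00264436, -0.02864656, -0.02136816]), 'grip_force': 0.0, 'width': 0.08706946404278991}
{'fx': 451.52393160733567, 'fy': 451.52393160733567, 'cx': 253.47035537131393, 'cy': 181.30223764587524, 'T': array([[ 0.68226006,  0.37885681, -0.62529091, -0.33148377],
       [-0.73072275,  0.32553825, -0.60005759, -0.74068974],
       [-0.0237798 ,  0.86630962,  0.49894104,  0.84332409],
       [ 0.        ,  0.        ,  0.        ,  1.        ]])}
scene stand [([0.6312
[... 888 characters left out ...]
3,  1.47501434e-01,  9.89057602e-01,
         1.31070145e+00],
       [ 0.00000000e+00,  0.00000000e+00,  0.00000000e+00,
         1.00000000e+00]])}
top stand [([0.6339, 0.0819, 0.0035], 0.58)]
top hook_seat [([0.6073, 0.0746, 0.2368], 0.72)]
top hook_tip []
top large [([0.4641, 0.2793, 0.0043], 0.97)]
top large_eye [([0.345, 0.2441, 0.0402], 0.69)]
top large_mouth [([0.4653, 0.2819, 0.0495], 0.7)]
top medium [([0.4261, -0.0928, 0.0001], 0.65)]
top medium_eye [([0.5425, -0.1214, 0.0368], 0.76)]
top medium_mouth [([0.4223, -0.0919, 0.0443], 0.83)]
top small [([0.5447, -0.3255, 0.0011], 0.59)]
top small_eye [([0.4255, -0.3088, 0.0349], 0.54)]
top small_mouth [([0.5444, -0.3254, 0.031], 0.89)]
```

View pics/scene0.png

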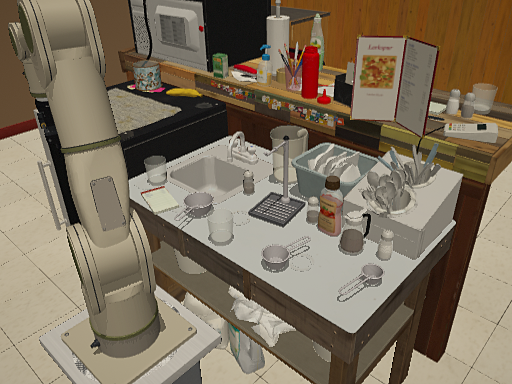

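View pics/top0.png

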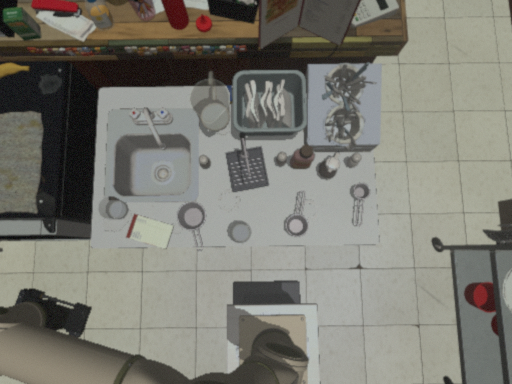

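The scene view shows the large dipper at (200,203), medium at (276,258), small at (372,271) and the stand at (285,205), with the tumbler at (220,228) in front of the stand. The top view shows the stand tray at (247,168), the large at (192,215), the medium at (296,225) and the small at (360,190). The sauce bottle at (303,157) and jug at (328,168) stand just behind the medium's handle end.

Run:
```python
from h import *
for c in ['scene','top']:
    im=save(c,f'pics/{c}1.png')
    pts(c,['tumbler','salt_shaker','sugar_shaker','spice_shaker','sauce_bottle','syrup_jug','order_pad','hook_seat','hook_tip','stand'],k=2)
T=np.array(r.camera_model('top')['T'])
im=cv2.imread('pics/top1.png')
a=cv2.resize(im[130:270,170:390],None,fx=3.6,fy=3.6,interpolation=cv2.INTER_CUBIC)
cv2.imwrite('pics/topc.png',a)
```

```text
scene tumbler [([0.4013, 0.1073, -0.0042], 0.77), ([0.6562, 0.2369, -0.0056], 0.49)]
scene salt_shaker [([0.6298, 0.0837, -0.0025], 0.4), ([0.4216, -0.3078, 0.0312], 0.2)]
scene sugar_shaker [([0.6634, -0.0456, 0.0003], 0.67), ([0.4597, 0.2782, -0.0026], 0.62)]
scene spice_shaker []
scene sauce_bottle [([0.6077, 0.0746, 0.2341], 0.67), ([0.654, -0.1142, -0.0028], 0.57)]
scene syrup_jug [([0.6377, -0.2141, 0.0019], 0.6)]
scene order_pad [([0.4067, 0.4334, 0.0001], 0.68)]
scene hook_seat [([0.6086, 0.0735, 0.2357], 0.58)]
scene hook_tip [([0.5673, 0.0679, 0.2515], 0.82), ([0.4229, -0.0922, -0.0009], 0.27)]
scene stand [([0.6294, 0.0813, -0.0051], 0.73)]
top tumbler [([0.4036, 0.1093, -0.0019], 0.59), ([0.4651, 0.279, 0.0052], 0.38)]
top salt_shaker [([0.6557, -0.307, 0.0001], 0.74), ([0.4164, 0.4355, -0.0025], 0.51)]
top sugar_shaker [([0.6659, -0.043, 0.0006], 0.43), ([0.3424, 0.2459, 0.0413], 0.22)]
top spice_shaker [([0.6612, 0.2327, 0.005], 0.5)]
top sauce_bottle [([0.6601, -0.1165, 0.0007], 0.58), ([0.4164, 0.4337, 0.001], 0.26)]
top syrup_jug [([0.6374, -0.2177, -0.0017], 0.7)]
top order_pad [([0.4171, 0.4345, -0.0022], 0.76)]
top hook_seat [([0.6062, 0.073, 0.2406], 0.57)]
top hook_tip [([0.5675, 0.0728, 0.2432], 0.7)]
top stand []
```

View pics/topc.png

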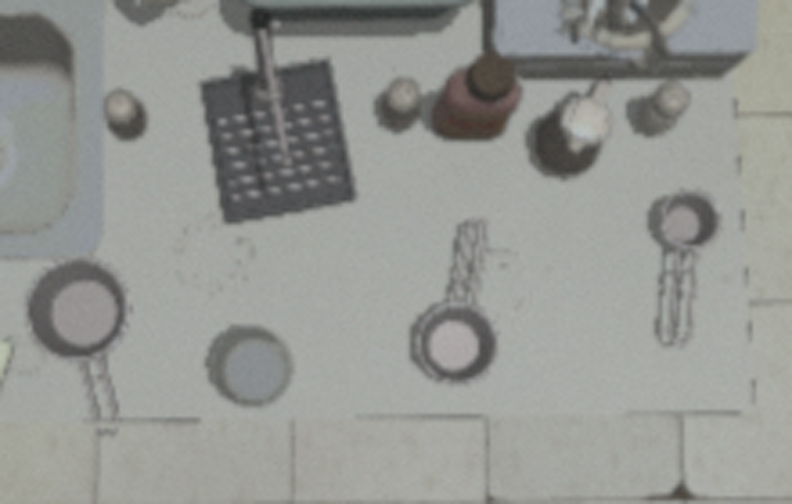

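Run:
```python
from h import *
from scipy.optimize import least_squares
m=r.camera_model('wrist'); s=r.read_state()
Tt=np.eye(4); Tt[:3,:3]=R.from_quat(s['eef_rot']).as_matrix(); Tt[:3,3]=s['ee_pos']
print({k:m[k] for k in m if k!='T'}); print(np.round(np.linalg.inv(Tt)@m['T'],4))
c=r.camera_model('top'); T=np.array(c['T'])
def proj(p):
    q=(np.linalg.inv(T)@np.append(p,1))[:3]; return np.array([c['cx']+c['fx']*q[0]/-q[2], c['cy']-c['fy']*q[1]/-q[2]])
cor=np.array([(203,85),(330,60),(354,198),(227,222),(287,160)])/3.6+[170,130]
loc=[(75,68,17),(75,-68,17),(-75,-68,17),(-75,68,17),(-71,0,248)]
def f(p):
    M=R.from_euler('z',p[2]).as_matrix()
    return np.concatenate([proj(M@np.array(l)/1000+[p[0],p[1],0])-k for l,k in zip(loc,cor)])
o=least_squares(f,[.63,.08,.15]); p=o.x; print(p[:2],np.degrees(p[2]),np.round(o.fun,1))
u=np.array([np.cos(p[2]),np.sin(p[2])]); print('seat',p[:2]-.03*u,'tip',p[:2]-.071*u)
```

```text
{'fx': 297.3186396354542, 'fy': 297.3186396354542, 'cx': 256.4007868490023, 'cy': 186.86045496276697}
[[-1.100e-03  9.618e-01  2.736e-01  7.480e-02]
 [ 1.000e+00  1.200e-03 -1.000e-04 -3.000e-04]
 [-4.000e-04  2.736e-01 -9.618e-01 -1.616e-01]
 [ 0.000e+00  0.000e+00  0.000e+00  1.000e+00]]
[0.63424178 0.07890875] 9.613832522092485 [-0.9 -1.1  0.1 -0.6  1.   0.4 -0.6  0.4  0.3  0.6]
seat [0.60466311 0.07389854] tip [0.56423893 0.06705127]
```

{"name": "arm_command", "arguments": {
  "xyz": [
    [0.01,-0.015,0.02],
    [0.03,-0.04,0.04],
    [0.05,-0.07,0.06],
    [0.07,-0.11,0.08],
    [0.09,-0.145,0.1],
    [0.11,-0.18,0.12],
    [0.13,-0.21,0.138],
    [0.152,-0.245,0.138],
    [0.174,-0.28,0.138],
    [0.196,-0.315,0.138],
    [0.218,-0.35,0.138],
    [0.24,-0.385,0.138],
    [0.262,-0.42,0.138],
    [0.282,-0.455,0.138],
    [0.3,-0.485,0.138],
    [0.31,-0.5,0.138],
    [0.314,-0.506,0.138],
    [0.314,-0.506,0.138],
    [0.314,-0.506,0.138]
  ],
  "rot": [
    [0,0,0.02],
    [0,0,0.06],
    [0,0,0.1],
    [0,0,0.14],
    [0,0,0.18],
    [0,0,0.22],
    [0,0,0.26],
    [0,0,0.3],
    [0,0,0.34],
    [0,0,0.38],
    [0,0,0.42],
    [0,0,0.46],
    [0,0,0.5],
    [0,0,0.54],
    [0,0,0.58],
    [0,0,0.607],
    [0,0,0.607],
    [0,0,0.607],
    [0,0,0.607]
  ],
  "grip": 0.6
}}

```text
time: 3.98
ee_pos: [0.4994, 0.0919, 0.3605]
eef_rot: [-0.152, 0.988, 0.0, -0.0]
ft_force: [0.7, 0.5, 0.5]
width: 0.0522
grip_force: 0.0
```

Run:
```python
from h import *
s=r.read_state(); print(s['time'],s['ee_pos'],R.from_quat(s['eef_rot']).as_matrix().round(3).tolist(),s['joint_positions'].round(2),s['joint_vel'].round(3))
for i in range(2):
    im=save('wrist',f'pics/w{i}.png')
    pts('wrist',['hook_seat','hook_tip','stand'],k=1)
cv2.imwrite('pics/wb.png',cv2.resize(cv2.imread('pics/w1.png'),None,fx=1.5,fy=1.5,interpolation=cv2.INTER_CUBIC))
```

```text
3.9833 [0.49938501 0.09190143 0.36046717] [[-0.954, -0.301, -0.0], [-0.301, 0.954, 0.0], [0.0, 0.001, -1.0]] [-0.7   0.02  0.43  1.54 -0.01  1.58  1.62] [-0.019 -0.007 -0.022  0.007 -0.001  0.002 -0.002]
wrist hook_seat [([0.608, 0.0732, 0.2383], 0.56)]
wrist hook_tip [([0.5679, 0.0702, 0.2433], 0.69)]
wrist stand [([0.6354, 0.079, -0.0043], 0.82)]
wrist hook_seat [([0.6065, 0.0725, 0.2367], 0.93)]
wrist hook_tip [([0.5637, 0.07, 0.2436], 0.89)]
wrist stand [([0.6359, 0.0824, -0.001], 0.86)]
```

View pics/wb.png

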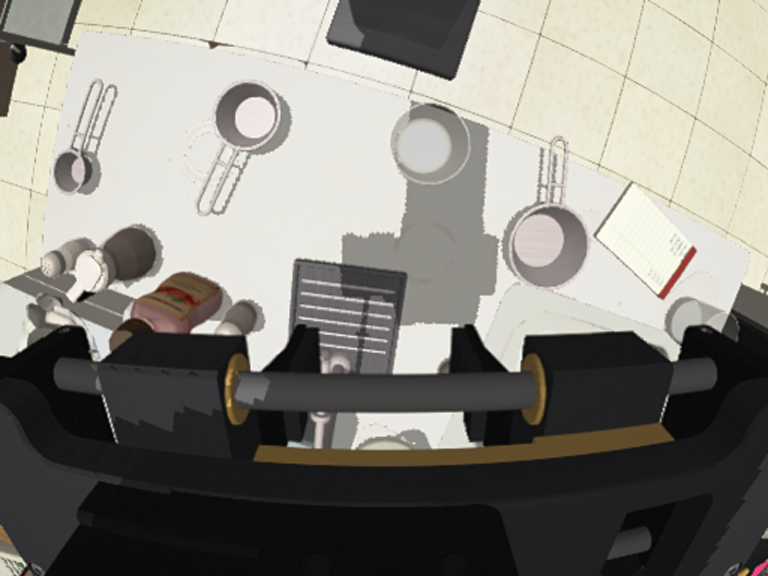

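The wrist view shows, at 1.5x scale, the large dipper at (548,240) with its loop end at (558,140), the tumbler at (430,143), and the hook between the fingers at (320,400). All of this agrees with the estimates.

Run:
```python
from h import *
pts('wrist',['large','large_eye','large_mouth','medium_eye','medium_mouth','small_eye','small_mouth'],k=1)
```

```text
wrist large [([0.4651, 0.2759, -0.0031], 0.6)]
wrist large_eye [([0.3458, 0.2525, 0.0423], 0.91)]
wrist large_mouth [([0.467, 0.2766, 0.0466], 0.59)]
wrist medium_eye [([0.5439, -0.118, 0.0343], 0.64)]
wrist medium_mouth [([0.427, -0.0946, -0.0019], 0.67)]
wrist small_eye [([0.4215, -0.3116, 0.0276], 0.67)]
wrist small_mouth [([0.5465, -0.3293, 0.0337], 0.95)]
```

{"name": "arm_command", "arguments": {
  "xyz": [
    [-0.015,0.018,0],
    [-0.04,0.045,-0.005],
    [-0.065,0.073,-0.02],
    [-0.09,0.1,-0.045],
    [-0.11,0.125,-0.075],
    [-0.13,0.147,-0.11],
    [-0.1405,0.158,-0.145],
    [-0.1405,0.158,-0.18],
    [-0.1405,0.158,-0.215],
    [-0.1405,0.158,-0.245],
    [-0.1405,0.158,-0.27],
    [-0.1405,0.158,-0.28],
    [-0.1405,0.158,-0.28]
  ],
  "rot": [
    [0,0,-0.031],
    [0,0,-0.031],
    [0,0,-0.031],
    [0,0,-0.031],
    [0,0,-0.031],
    [0,0,-0.031],
    [0,0,-0.031],
    [0,0,-0.031],
    [0,0,-0.031],
    [0,0,-0.031],
    [0,0,-0.031],
    [0,0,-0.031],
    [0,0,-0.031]
  ]
}}

```text
time: 5.82
ee_pos: [0.3582, 0.2478, 0.0788]
eef_rot: [-0.137, 0.991, -0.001, -0.002]
ft_force: [-0.3, 0.5, 1.1]
width: 0.0519
grip_force: 0.0
```

Run:
```python
from h import *
s=r.read_state(); print(s['time'],s['ee_pos'],s['joint_positions'].round(2))
im=save('wrist','pics/w3.png')
pts('wrist',['large','large_eye'],k=1)
cv2.imwrite('pics/w3b.png',cv2.imread('pics/w3.png')[60:384,90:430])
```

```text
5.8167 [0.35821045 0.24779427 0.07881347] [-0.89  0.06  0.19  2.11 -0.01  0.98  1.15]
wrist large [([0.4655, 0.2824, -0.0025], 0.74)]
wrist large_eye [([0.3463, 0.2502, 0.0454], 0.6)]
```

View pics/w3b.png

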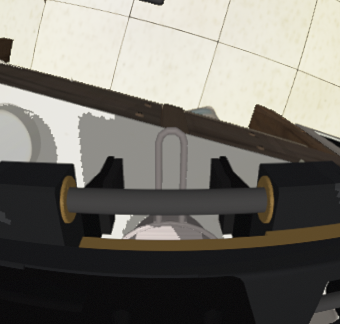

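The handle lies centred between the fingers, with its loop end at (172,128) in the crop. I'll go down and close gently.

{"name": "arm_command", "arguments": {
  "xyz": [
    [0.0,0.0,-0.02],
    [0.0,0.0,-0.04],
    [0.0,0.0,-0.048],
    [0.0,0.0,-0.048]
  ],
  "rot": [
    [0,0,0],
    [0,0,0],
    [0,0,0],
    [0,0,0]
  ]
}}

```text
time: 6.3
ee_pos: [0.359, 0.2486, 0.0323]
eef_rot: [-0.137, 0.991, -0.0, -0.0]
ft_force: [-1.0, -0.7, 0.5]
width: 0.0523
grip_force: 0.0
```

{"name": "arm_command", "arguments": {
  "xyz": [
    [0,0,0],
    [0,0,0],
    [0,0,0],
    [0,0,0],
    [0,0,0],
    [0,0,0]
  ],
  "rot": [
    [0,0,0],
    [0,0,0],
    [0,0,0],
    [0,0,0],
    [0,0,0],
    [0,0,0]
  ],
  "grip": 0,
  "squeeze": 5
}}

```text
time: 6.8
ee_pos: [0.3594, 0.249, 0.0329]
eef_rot: [-0.137, 0.991, 0.0, 0.0]
ft_force: [1.2, 0.8, 0.9]
width: 0.0228
grip_force: 5.0
```

{"name": "arm_command", "arguments": {
  "xyz": [
    [0.0044,0.0012,0.012],
    [0.0096,0.0027,0.024],
    [0.0154,0.0043,0.035],
    [0.0226,0.0063,0.046],
    [0.0308,0.0086,0.056],
    [0.0395,0.011,0.065],
    [0.049,0.0138,0.074],
    [0.0587,0.0165,0.0815],
    [0.0693,0.0194,0.088],
    [0.081,0.0227,0.094],
    [0.0924,0.026,0.0985],
    [0.105,0.0294,0.102],
    [0.117,0.0328,0.1045],
    [0.129,0.0362,0.106],
    [0.129,0.0362,0.106],
    [0.129,0.0362,0.106]
  ],
  "rot": [
    [0,0,0],
    [0,0,0],
    [0,0,0],
    [0,0,0],
    [0,0,0],
    [0,0,0],
    [0,0,0],
    [0,0,0],
    [0,0,0],
    [0,0,0],
    [0,0,0],
    [0,0,0],
    [0,0,0],
    [0,0,0],
    [0,0,0],
    [0,0,0]
  ]
}}

```text
time: 8.13
ee_pos: [0.4883, 0.285, 0.1385]
eef_rot: [-0.137, 0.991, -0.0, -0.0]
ft_force: [-0.6, 0.4, 0.8]
width: 0.0225
grip_force: 5.0
```

Run:
```python
from h import *
s=r.read_state(); print(s['time'],s['ee_pos'],s['ft_force'],s['torque'],s['width'])
im=save('scene','pics/s4.png')
pts('scene',['large','large_eye','large_mouth'],k=1)
cv2.imwrite('pics/s4b.png',cv2.resize(im[90:290,100:360,::-1],None,fx=3,fy=3,interpolation=cv2.INTER_CUBIC))
```

```text
8.1333 [0.48829998 0.28497135 0.13851039] [-0.59996731  0.35941175  0.84467465] [ 0.01810465  0.02538874 -0.01897081] 0.02245174447492715
scene large [([0.4811, 0.2829, 0.0299], 0.79)]
scene large_eye [([0.4825, 0.2759, 0.163], 0.72)]
scene large_mouth [([0.5217, 0.2926, 0.0437], 0.69)]
```

View pics/s4b.png

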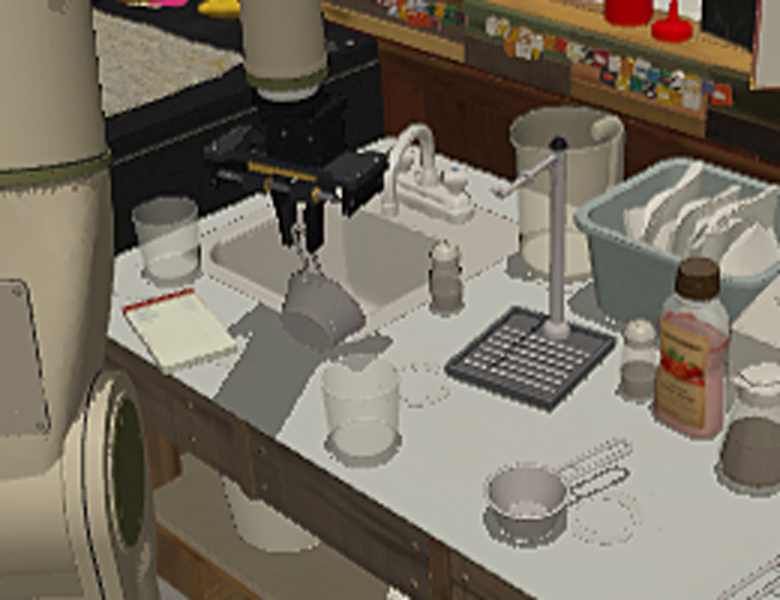

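The dipper hangs in the grip at about 18° of lean, with the cup at (315,310) in the crop and off the counter. I'll firm up the grip, lift, turn it and carry it to the hook.

{"name": "arm_command", "arguments": {
  "xyz": [
    [0,0,0.008],
    [0,0,0.025],
    [0,0,0.045],
    [0.003,0,0.065],
    [0.008,-0.003,0.083],
    [0.013,-0.007,0.095],
    [0.018,-0.013,0.1],
    [0.022,-0.02,0.1],
    [0.026,-0.028,0.1],
    [0.03,-0.036,0.1],
    [0.032,-0.044,0.1],
    [0.034,-0.052,0.1],
    [0.036,-0.06,0.1],
    [0.038,-0.069,0.1],
    [0.04,-0.078,0.1],
    [0.041,-0.087,0.1],
    [0.042,-0.096,0.1],
    [0.043,-0.105,0.1],
    [0.044,-0.114,0.1],
    [0.045,-0.123,0.1]
  ],
  "rot": [
    [0,0,0],
    [0,0,0],
    [0,0,-0.05],
    [0,0,-0.13],
    [0,0,-0.24],
    [0,0,-0.355],
    [0,0,-0.47],
    [0,0,-0.585],
    [0,0,-0.7],
    [0,0,-0.815],
    [0,0,-0.93],
    [0,0,-1.045],
    [0,0,-1.16],
    [0,0,-1.275],
    [0,0,-1.39],
    [0,0,-1.505],
    [0,0,-1.62],
    [0,0,-1.735],
    [0,0,-1.85],
    [0,0,-1.965]
  ],
  "squeeze": 20
}}

```text
time: 10.0
ee_pos: [0.5328, 0.1615, 0.2388]
eef_rot: [0.75, 0.661, -0.0, -0.0]
ft_force: [-0.2, -0.7, -2.1]
width: 0.0219
grip_force: 20.0
```

{"name": "arm_command", "arguments": {
  "xyz": [
    [0.0,-0.01,0.0],
    [0.001,-0.02,0.0],
    [0.001,-0.03,0.0],
    [0.002,-0.04,0.0],
    [0.002,-0.05,0.0],
    [0.003,-0.06,0.0],
    [0.003,-0.068,0.0],
    [0.004,-0.076,0.0],
    [0.004,-0.083,0.0],
    [0.004,-0.089,0.0],
    [0.004,-0.094,0.0],
    [0.004,-0.0975,0.0],
    [0.004,-0.0975,0.0],
    [0.004,-0.0975,0.0]
  ],
  "rot": [
    [0,0,-0.115],
    [0,0,-0.23],
    [0,0,-0.345],
    [0,0,-0.46],
    [0,0,-0.575],
    [0,0,-0.69],
    [0,0,-0.805],
    [0,0,-0.92],
    [0,0,-1.035],
    [0,0,-1.15],
    [0,0,-1.23],
    [0,0,-1.27],
    [0,0,-1.2935],
    [0,0,-1.2935]
  ]
}}

```text
time: 11.17
ee_pos: [0.5369, 0.0645, 0.2388]
eef_rot: [0.997, 0.078, -0.0, -0.0]
ft_force: [-0.1, 1.0, -1.5]
width: 0.0223
grip_force: 20.0
```

Run:
```python
from h import *
s=r.read_state(); print(s['time'],s['ee_pos'],R.from_quat(s['eef_rot']).as_matrix().round(3)[:,1],s['width'],s['joint_positions'].round(2))
im=save('scene','pics/s5.png')
for i in range(2):
  im=save('scene','pics/s5.png')
  pts('scene',['large','large_eye','large_mouth','hook_tip','hook_seat'],k=1)
im=save('top','pics/t5.png')
pts('top',['large','large_eye','large_mouth','hook_tip'],k=1)
cv2.imwrite('pics/s5b.png',cv2.resize(im[140:220,200:300,::-1],None,fx=5,fy=5,interpolation=cv2.INTER_CUBIC))
im=cv2.imread('pics/s5.png')
a=cv2.resize(im[90:250,180:340],None,fx=3.7,fy=3.7,interpolation=cv2.INTER_CUBIC)
cv2.imwrite('pics/s5b.png',a)
```

```text
11.1667 [0.53694244 0.0645337  0.23877593] [ 0.156 -0.988 -0.   ] 0.022255893483511327 [-0.85  0.15  0.72  1.69 -0.1   1.34 -1.53]
scene large [([0.543, 0.0625, 0.1306], 0.8)]
scene large_eye [([0.544, 0.0616, 0.2647], 0.92)]
scene large_mouth [([0.503, 0.057, 0.1444], 0.69)]
scene hook_tip [([0.569, 0.0712, 0.2492], 0.69)]
scene hook_seat [([0.6066, 0.0731, 0.2353], 0.89)]
scene large [([0.5422, 0.0623, 0.1313], 0.84)]
scene large_eye [([0.5439, 0.0601, 0.2651], 0.58)]
scene large_mouth [([0.5006, 0.0602, 0.145], 0.81)]
scene hook_tip [([0.5693, 0.0683, 0.2493], 0.63)]
scene hook_seat []
top large []
top large_eye [([0.4254, -0.313, 0.0343], 0.22)]
top large_mouth [([0.6674, -0.0428, 0.0013], 0.38)]
top hook_tip [([0.6405, -0.2137, -0.0025], 0.4)]
```

View pics/s5b.png

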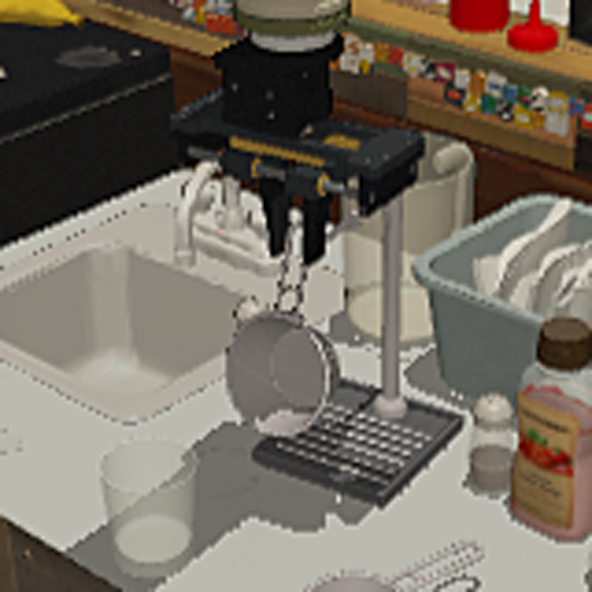

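```bash
cat >> h.py <<'E'
def proj(cam,p):
    c=r.camera_model(cam); q=(np.linalg.inv(np.array(c['T']))@np.append(p,1))[:3]
    return np.round([c['cx']+c['fx']*q[0]/-q[2], c['cy']-c['fy']*q[1]/-q[2]],1)
E
python3 - <<'E'
from h import *
for n,p in dict(eye=(.5414,.0652,.2625),eyenet=(.544,.0609,.2648),tip=(.566,.0688,.246),tcp=(.5369,.0645,.2388),posttop=(.6908,.088,.254)).items():
    a=proj('scene',p); print(n,a,(a-[180,90])*3.7)
im=cv2.imread('pics/s5.png')
a=cv2.resize(im[125:185,235:315],None,fx=9,fy=9,interpolation=cv2.INTER_CUBIC)
cv2.imwrite('pics/s5c.png',a)
im=cv2.imread('pics/scene1.png'); print(proj('scene',(.566,.0688,.246)))
E
```

```text
eye [260.5 150.5] [297.85 223.85]
eyenet [262.2 150. ] [304.14 222.  ]
tip [265.2 152.4] [315.24 230.88]
tcp [259.8 158.4] [295.26 253.08]
posttop [286.9 135.1] [395.53 166.87]
[265.2 152.4]
```

View pics/s5c.png

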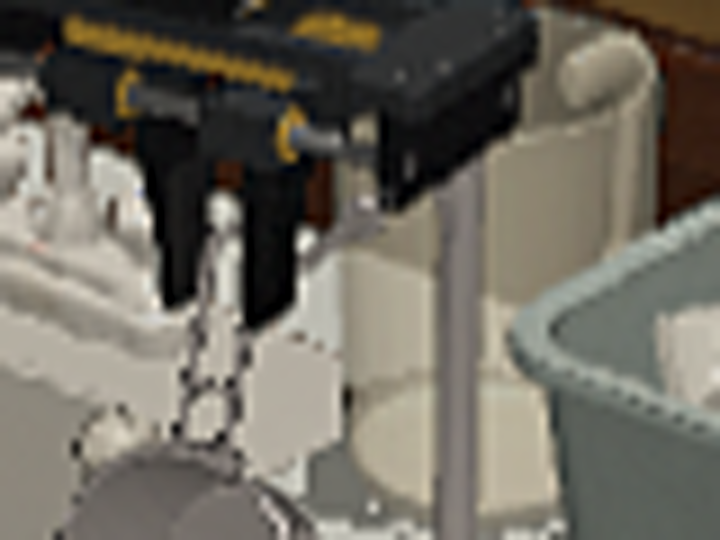

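The loop top shows at image (259.7,148) and the hook tip is hidden behind the right finger, where the model projects it at (265,152). The lateral alignment looks right, so I'll pass the loop over the tip and watch the force.

{"name": "arm_command", "arguments": {
  "xyz": [
    [0.006,0.001,0],
    [0.013,0.002,0],
    [0.02,0.0031,0],
    [0.0265,0.0042,0],
    [0.033,0.0052,0],
    [0.0395,0.0062,0],
    [0.0395,0.0062,0]
  ],
  "rot": [
    [0,0,0],
    [0,0,0],
    [0,0,0],
    [0,0,0],
    [0,0,0],
    [0,0,0],
    [0,0,0]
  ]
}}

```text
time: 12.65
ee_pos: [0.5779, 0.0709, 0.2383]
eef_rot: [0.997, 0.079, 0.0, 0.0]
ft_force: [0.5, 0.4, -1.6]
width: 0.0224
grip_force: 20.0
```

Run:
```python
from h import *
s=r.read_state(); print(s['time'],s['ee_pos'],s['ft_force'],s['torque'],s['width'])
for c in ('scene',):
  im=save(c,'pics/s6.png')
  pts(c,['large','large_eye','large_mouth'],k=1)
cv2.imwrite('pics/s6b.png',cv2.resize(im[120:200,230:320,::-1],None,fx=7,fy=7,interpolation=cv2.INTER_CUBIC))
```

```text
12.65 [0.57789831 0.07094222 0.23825586] [ 0.48793084  0.42648369 -1.60320306] [-0.08567977  0.13753127  0.01573707] 0.02236398411249168
scene large [([0.5464, -0.3303, 0.0302], 0.73)]
scene large_eye [([0.5843, 0.0664, 0.2644], 0.74)]
scene large_mouth [([0.5413, 0.0637, 0.1438], 0.71)]
```

{"name": "arm_command", "arguments": {
  "xyz": [
    [0.007,0.0011,-0.002],
    [0.014,0.0022,-0.005],
    [0.021,0.0033,-0.009],
    [0.027,0.0042,-0.013],
    [0.0305,0.0048,-0.017],
    [0.0305,0.0048,-0.0195],
    [0.0305,0.0048,-0.0215],
    [0.0305,0.0048,-0.0235],
    [0.0305,0.0048,-0.025],
    [0.0305,0.0048,-0.025]
  ],
  "rot": [
    [0,0,0],
    [0,0,0],
    [0,0,0],
    [0,0,0],
    [0,0,0],
    [0,0,0],
    [0,0,0],
    [0,0,0],
    [0,0,0],
    [0,0,0]
  ]
}}

```text
time: 13.68
ee_pos: [0.6078, 0.0755, 0.2153]
eef_rot: [0.997, 0.079, 0.001, -0.0]
ft_force: [-3.5, 0.4, 10.1]
width: 0.0224
grip_force: 20.0
```

Run:
```python
from h import *
s=r.read_state(); print(s['time'],s['ee_pos'],s['ft_force'],s['torque'],s['width'])
c='scene';im=save(c,'pics/s7.png')
pts(c,['large_eye','large_mouth'],k=1)
cv2.imwrite('pics/s7b.png',cv2.resize(im[120:200,230:320,::-1],None,fx=7,fy=7,interpolation=cv2.INTER_CUBIC))
```

```text
13.6833 [0.60776463 0.07549338 0.21525507] [-3.45137122  0.36445919 10.08010937] [6.10027562e-04 7.73265007e-01 1.71199333e-02] 0.022358907573180774
scene large_eye [([0.6154, 0.0708, 0.2394], 0.86)]
scene large_mouth [([0.5714, 0.0699, 0.1205], 0.87)]
```

{"name": "arm_command", "arguments": {
  "xyz": [
    [0,0,0.001],
    [0,0,0.001]
  ],
  "rot": [
    [0,0,0],
    [0,0,0]
  ],
  "squeeze": 5
}}

```text
time: 14.0
ee_pos: [0.6075, 0.0756, 0.2154]
eef_rot: [0.997, 0.079, 0.001, -0.0]
ft_force: [0.7, 0.0, 3.5]
width: 0.0228
grip_force: 5.0
```

{"name": "arm_command", "arguments": {
  "xyz": [
    [0,0,0],
    [0,0,0],
    [0,0,0],
    [0,0,0],
    [0,0,0.004],
    [0,0,0.012],
    [0,0,0.025],
    [-0.005,-0.001,0.045],
    [-0.012,-0.003,0.07],
    [-0.025,-0.005,0.09],
    [-0.04,-0.01,0.1],
    [-0.045,-0.02,0.1]
  ],
  "rot": [
    [0,0,0],
    [0,0,0],
    [0,0,0],
    [0,0,0],
    [0,0,0],
    [0,0,0],
    [0,0,0],
    [0,0,0],
    [0,0,0],
    [0,0,0],
    [0,0,0],
    [0,0,0]
  ],
  "grip": 0.6
}}

```text
time: 15.0
ee_pos: [0.5623, 0.0559, 0.3183]
eef_rot: [0.997, 0.079, 0.002, -0.001]
ft_force: [0.1, 0.7, 0.2]
width: 0.0522
grip_force: 0.0
```

Run:
```python
from h import *
s=r.read_state(); print(s['time'],s['ee_pos'],s['ft_force'],s['width'])
c='scene';im=save(c,'pics/s8.png')
pts(c,['large','large_eye','large_mouth'],k=1)
cv2.imwrite('pics/s8b.png',cv2.resize(im[90:250,180:340,::-1],None,fx=3.7,fy=3.7,interpolation=cv2.INTER_CUBIC))
```

```text
15.0 [0.56233118 0.05586894 0.31833243] [0.12666973 0.6500085  0.17798448] 0.05224580904935192
scene large [([0.6319, 0.0821, 0.1118], 0.98)]
scene large_eye [([0.615, 0.0707, 0.2379], 0.93)]
scene large_mouth [([0.5848, 0.0757, 0.1191], 0.73)]
```

View pics/s8b.png

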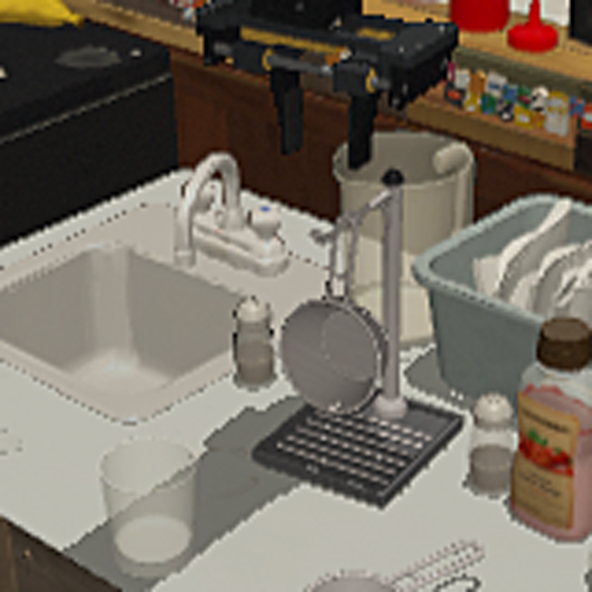

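The large dipper hangs on the hook in place, with its loop near the collar at about (345,205) in the crop and its mouth forward. Next is the medium: I'll turn the tool so the camera stays on the robot's side, away from the bottles.

{"name": "arm_command", "arguments": {
  "xyz": [
    [0,-0.005,0],
    [-0.002,-0.014,0],
    [-0.004,-0.024,0],
    [-0.006,-0.034,0],
    [-0.008,-0.044,0],
    [-0.01,-0.054,0],
    [-0.012,-0.064,0],
    [-0.014,-0.074,0],
    [-0.016,-0.084,0],
    [-0.018,-0.094,0],
    [-0.02,-0.104,0],
    [-0.022,-0.114,0],
    [-0.024,-0.124,0],
    [-0.026,-0.134,0],
    [-0.028,-0.144,0],
    [-0.03,-0.153,-0.005],
    [-0.031,-0.161,-0.015],
    [-0.032,-0.168,-0.03],
    [-0.032,-0.1716,-0.05],
    [-0.032,-0.1716,-0.075]
  ],
  "rot": [
    [0,0,0.06],
    [0,0,0.17],
    [0,0,0.29],
    [0,0,0.41],
    [0,0,0.53],
    [0,0,0.65],
    [0,0,0.77],
    [0,0,0.89],
    [0,0,1.01],
    [0,0,1.13],
    [0,0,1.25],
    [0,0,1.37],
    [0,0,1.49],
    [0,0,1.61],
    [0,0,1.73],
    [0,0,1.85],
    [0,0,1.97],
    [0,0,2.09],
    [0,0,2.21],
    [0,0,2.33]
  ]
}}

```text
time: 16.87
ee_pos: [0.5309, -0.1171, 0.2388]
eef_rot: [0.319, 0.948, -0.0, 0.0]
ft_force: [-0.1, 0.1, 0.2]
width: 0.0522
grip_force: 0.0
```

{"name": "arm_command", "arguments": {
  "xyz": [
    [0,0,-0.03],
    [0,0,-0.06],
    [0,0,-0.09],
    [0,0,-0.115],
    [0,0,-0.135],
    [0,0,-0.155],
    [0,0,-0.167],
    [0,0,-0.17],
    [0,0,-0.17]
  ],
  "rot": [
    [0,0,0.12],
    [0,0,0.23],
    [0,0,0.33],
    [0,0,0.4],
    [0,0,0.4416],
    [0,0,0.4416],
    [0,0,0.4416],
    [0,0,0.4416],
    [0,0,0.4416]
  ]
}}

```text
time: 17.62
ee_pos: [0.5299, -0.1161, 0.0687]
eef_rot: [0.106, 0.994, -0.0, -0.001]
ft_force: [-0.1, 0.5, 0.3]
width: 0.0526
grip_force: 0.0
```

Run:
```python
from h import *
s=r.read_state(); print(s['time'],s['ee_pos'],R.from_quat(s['eef_rot']).as_matrix().round(3)[:,1],s['joint_positions'].round(2))
im=save('wrist','pics/w9.png')
pts('wrist',['medium','medium_eye','medium_mouth'],k=1)
```

```text
17.6167 [ 0.52986849 -0.11611741  0.06867592] [ 0.211  0.977 -0.001] [-0.36  0.33  0.58  1.88 -0.21  1.    1.66]
wrist medium [([0.4292, -0.0955, -0.002], 0.6)]
wrist medium_eye [([0.5428, -0.1162, 0.0367], 0.66)]
wrist medium_mouth [([0.4224, -0.0963, 0.0425], 0.89)]
```

{"name": "arm_command", "arguments": {
  "xyz": [
    [0,0,-0.02],
    [0,0,-0.036],
    [0,0,-0.0427],
    [0,0,-0.0427]
  ],
  "rot": [
    [0,0,0],
    [0,0,0],
    [0,0,0],
    [0,0,0]
  ]
}}

```text
time: 18.15
ee_pos: [0.5297, -0.1159, 0.0262]
eef_rot: [0.106, 0.994, -0.0, -0.001]
ft_force: [0.2, 0.1, 0.4]
width: 0.0521
grip_force: 0.0
```

{"name": "arm_command", "arguments": {
  "xyz": [
    [0,0,0],
    [0,0,0],
    [0,0,0],
    [0,0,0],
    [0,0,0],
    [0,0,0]
  ],
  "rot": [
    [0,0,0],
    [0,0,0],
    [0,0,0],
    [0,0,0],
    [0,0,0],
    [0,0,0]
  ],
  "grip": 0,
  "squeeze": 5
}}

```text
time: 18.65
ee_pos: [0.5305, -0.1161, 0.0272]
eef_rot: [0.106, 0.994, 0.0, 0.0]
ft_force: [0.6, 0.2, 0.1]
width: 0.0225
grip_force: 5.0
```

{"name": "arm_command", "arguments": {
  "xyz": [
    [-0.0036,0.0008,0.0116],
    [-0.0082,0.0018,0.0228],
    [-0.0138,0.003,0.0336],
    [-0.0202,0.0044,0.0439],
    [-0.0276,0.006,0.0535],
    [-0.0357,0.0077,0.0625],
    [-0.0446,0.0096,0.0707],
    [-0.054,0.0117,0.0781],
    [-0.0641,0.0138,0.0846],
    [-0.0747,0.0161,0.0902],
    [-0.0858,0.0185,0.0948],
    [-0.0972,0.021,0.0984],
    [-0.1088,0.0235,0.101],
    [-0.1207,0.0261,0.1025],
    [-0.1207,0.0261,0.1025],
    [-0.1207,0.0261,0.1025]
  ],
  "rot": [
    [0,0,0],
    [0,0,0],
    [0,0,0],
    [0,0,0],
    [0,0,0],
    [0,0,0],
    [0,0,0],
    [0,0,0],
    [0,0,0],
    [0,0,0],
    [0,0,0],
    [0,0,0],
    [0,0,0],
    [0,0,0],
    [0,0,0],
    [0,0,0]
  ]
}}

```text
time: 19.98
ee_pos: [0.4099, -0.0899, 0.1298]
eef_rot: [0.106, 0.994, 0.001, 0.001]
ft_force: [1.2, 0.5, 2.0]
width: 0.0225
grip_force: 5.0
```

Run:
```python
from h import *
s=r.read_state(); print(s['time'],s['ee_pos'],s['ft_force'],s['width'])
im=save('scene','pics/s10.png')
pts('scene',['medium','medium_eye','medium_mouth','large_eye','large_mouth'],k=1)
```

```text
19.9833 [ 0.40985242 -0.08988761  0.12977813] [1.16497417 0.50264374 1.9867563 ] 0.022516904598027174
scene medium [([0.407, -0.0897, 0.0241], 0.82)]
scene medium_eye [([0.4112, -0.0906, 0.1518], 0.8)]
scene medium_mouth [([0.5458, -0.3284, 0.0347], 0.74)]
scene large_eye [([0.3709, -0.0837, 0.033], 0.74)]
scene large_mouth []
```

{"name": "arm_command", "arguments": {
  "xyz": [
    [0,0,0.01],
    [0,0,0.028],
    [0.001,0,0.048],
    [0.005,0.003,0.068],
    [0.012,0.01,0.086],
    [0.02,0.02,0.1],
    [0.03,0.032,0.107],
    [0.04,0.045,0.108],
    [0.05,0.058,0.108],
    [0.06,0.071,0.108],
    [0.07,0.084,0.108],
    [0.08,0.097,0.108],
    [0.089,0.109,0.108],
    [0.097,0.121,0.108],
    [0.104,0.132,0.108],
    [0.11,0.141,0.108],
    [0.115,0.148,0.108],
    [0.118,0.1527,0.108],
    [0.118,0.1527,0.108],
    [0.118,0.1527,0.108]
  ],
  "rot": [
    [0,0,0],
    [0,0,0],
    [0,0,0.02],
    [0,0,0.05],
    [0,0,0.08],
    [0,0,0.11],
    [0,0,0.14],
    [0,0,0.17],
    [0,0,0.2],
    [0,0,0.23],
    [0,0,0.26],
    [0,0,0.29],
    [0,0,0.32],
    [0,0,0.35],
    [0,0,0.37],
    [0,0,0.37],
    [0,0,0.37],
    [0,0,0.37],
    [0,0,0.37],
    [0,0,0.37]
  ],
  "squeeze": 20
}}

```text
time: 21.95
ee_pos: [0.5275, 0.0623, 0.2373]
eef_rot: [-0.078, 0.997, -0.0, -0.0]
ft_force: [-0.2, 0.2, -2.1]
width: 0.0216
grip_force: 20.0
```

Run:
```python
from h import *
s=r.read_state(); print(s['time'],s['ee_pos'],R.from_quat(s['eef_rot']).as_matrix().round(3)[:,1],s['ft_force'],s['width'])
im=save('scene','pics/s11.png')
pts('scene',['medium','medium_eye','medium_mouth','large_eye','large'],k=1)
```

```text
21.95 [0.5274941  0.06231955 0.2373242 ] [-0.156  0.988 -0.   ] [-0.17664423  0.16202519 -2.10438841] 0.021648428236503457
scene medium [([0.528, 0.0647, 0.1311], 0.67)]
scene medium_eye [([0.5328, 0.0639, 0.2587], 0.67)]
scene medium_mouth []
scene large_eye [([0.6118, 0.0712, 0.2378], 0.6)]
scene large [([0.6284, 0.0805, 0.1067], 0.9)]
```

{"name": "arm_command", "arguments": {
  "xyz": [
    [0.006,0.0012,0.002],
    [0.013,0.0024,0.002],
    [0.02,0.0035,0.002],
    [0.0265,0.0045,0.002],
    [0.033,0.0056,0.002],
    [0.0415,0.0069,0.002],
    [0.0415,0.0069,0.002]
  ],
  "rot": [
    [0,0,0],
    [0,0,0],
    [0,0,0],
    [0,0,0],
    [0,0,0],
    [0,0,0],
    [0,0,0]
  ]
}}

```text
time: 22.83
ee_pos: [0.5704, 0.0699, 0.239]
eef_rot: [-0.079, 0.997, -0.0, 0.0]
ft_force: [-0.2, -0.2, -2.2]
width: 0.0222
grip_force: 20.0
```

Run:
```python
from h import *
s=r.read_state(); print(s['time'],s['ee_pos'],s['ft_force'],s['torque'],s['width'])
im=save('scene','pics/s12.png')
pts('scene',['medium','medium_eye','large_eye','large'],k=1)
```

```text
22.8333 [0.57038986 0.06993967 0.23897816] [-0.18342865 -0.20489287 -2.1671908 ] [0.0596924  0.05126351 0.03419353] 0.022161064846799024
scene medium [([0.5686, 0.0696, 0.133], 0.7)]
scene medium_eye [([0.575, 0.072, 0.2618], 0.61)]
scene large_eye [([0.6142, 0.0755, 0.2394], 0.7)]
scene large [([0.6244, 0.0809, 0.1087], 0.91)]
```

{"name": "arm_command", "arguments": {
  "xyz": [
    [0.004,0.0006,-0.003],
    [0.008,0.0012,-0.006],
    [0.012,0.0018,-0.009],
    [0.016,0.0024,-0.0125],
    [0.02,0.003,-0.016],
    [0.0235,0.0035,-0.019],
    [0.0245,0.0036,-0.0215],
    [0.0245,0.0036,-0.0235],
    [0.0245,0.0036,-0.0235]
  ],
  "rot": [
    [0,0,0],
    [0,0,0],
    [0,0,0],
    [0,0,0],
    [0,0,0],
    [0,0,0],
    [0,0,0],
    [0,0,0],
    [0,0,0]
  ]
}}

```text
time: 23.83
ee_pos: [0.5942, 0.0734, 0.2165]
eef_rot: [-0.079, 0.997, 0.0, 0.001]
ft_force: [-0.8, -0.1, 4.6]
width: 0.0222
grip_force: 20.0
```

Run:
```python
from h import *
s=r.read_state(); print(s['time'],s['ee_pos'],s['ft_force'],s['torque'],s['width'])
im=save('scene','pics/s13.png')
pts('scene',['medium','medium_eye','large_eye','large'],k=1)
```

```text
23.8333 [0.59418477 0.07335989 0.21653029] [-0.7670751  -0.12873142  4.55473606] [ 0.23891812  0.02306637 -0.02439864] 0.02216279846995222
scene medium [([0.5915, 0.0749, 0.1124], 0.83)]
scene medium_eye [([0.5958, 0.0764, 0.2389], 0.66)]
scene large_eye [([0.6148, 0.0731, 0.2405], 0.76)]
scene large [([0.6264, 0.0804, 0.1097], 0.9)]
```

{"name": "arm_command", "arguments": {
  "xyz": [
    [0,0,0.0005],
    [0,0,0.0005]
  ],
  "rot": [
    [0,0,0],
    [0,0,0]
  ],
  "squeeze": 5
}}

```text
time: 24.25
ee_pos: [0.5935, 0.0735, 0.2164]
eef_rot: [-0.079, 0.997, 0.0, 0.0]
ft_force: [1.0, 2.2, 2.7]
width: 0.0227
grip_force: 5.0
```

{"name": "arm_command", "arguments": {
  "xyz": [
    [0,0,0],
    [0,0,0],
    [0,0,0],
    [0,0,0],
    [0,0,0.004],
    [0,0,0.012],
    [0,0,0.025],
    [-0.005,-0.001,0.045],
    [-0.012,-0.003,0.07],
    [-0.02,-0.01,0.09],
    [-0.03,-0.025,0.1],
    [-0.04,-0.05,0.1]
  ],
  "rot": [
    [0,0,0],
    [0,0,0],
    [0,0,0],
    [0,0,0],
    [0,0,0],
    [0,0,0],
    [0,0,0],
    [0,0,0],
    [0,0,0],
    [0,0,0],
    [0,0,0],
    [0,0,0]
  ],
  "grip": 0.6
}}

```text
time: 25.25
ee_pos: [0.5542, 0.025, 0.3196]
eef_rot: [-0.08, 0.997, 0.001, 0.002]
ft_force: [0.4, -0.7, -0.8]
width: 0.0522
grip_force: 0.0
```

Run:
```python
from h import *
s=r.read_state(); print(s['time'],s['ee_pos'],s['ft_force'],s['width'])
c='scene';im=save(c,'pics/s14.png')
pts(c,['large','large_eye','large_mouth','medium','medium_eye','medium_mouth'],k=1)
cv2.imwrite('pics/s14b.png',cv2.resize(im[120:230,210:320,::-1],None,fx=5.4,fy=5.4,interpolation=cv2.INTER_CUBIC))
```

```text
25.25 [0.5541909  0.02497213 0.3196482 ] [ 0.44313488 -0.70446928 -0.8076649 ] 0.05216718810818378
scene large [([0.6263, 0.0837, 0.1107], 0.65)]
scene large_eye [([0.6146, 0.0723, 0.2405], 0.87)]
scene large_mouth [([0.5818, 0.0771, 0.117], 0.59)]
scene medium [([0.6181, 0.0804, 0.1121], 0.79)]
scene medium_eye [([0.6004, 0.0783, 0.2356], 0.93)]
scene medium_mouth [([0.5798, 0.0685, 0.1168], 0.77)]
```

View pics/s14b.png

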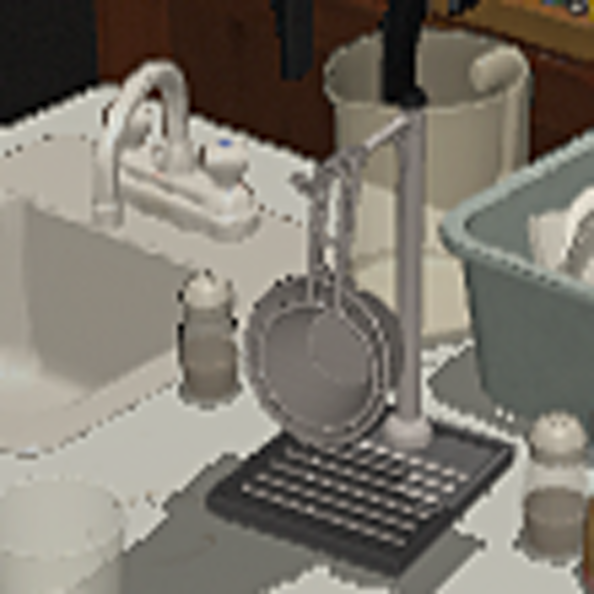

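The medium is nested inside the large, with both loops on the bar at (325,180) and (350,160) in the crop. Now the small one.

{"name": "arm_command", "arguments": {
  "xyz": [
    [-0.005,-0.015,0],
    [-0.014,-0.04,0],
    [-0.024,-0.07,0],
    [-0.035,-0.1,-0.005],
    [-0.046,-0.132,-0.015],
    [-0.057,-0.164,-0.03],
    [-0.068,-0.196,-0.05],
    [-0.079,-0.228,-0.075],
    [-0.09,-0.26,-0.1],
    [-0.1,-0.29,-0.13],
    [-0.109,-0.315,-0.16],
    [-0.115,-0.332,-0.19],
    [-0.1167,-0.3374,-0.22],
    [-0.1167,-0.3374,-0.245],
    [-0.1167,-0.3374,-0.2596],
    [-0.1167,-0.3374,-0.2596]
  ],
  "rot": [
    [0,0,-0.02],
    [0,0,-0.05],
    [0,0,-0.08],
    [0,0,-0.11],
    [0,0,-0.14],
    [0,0,-0.17],
    [0,0,-0.2],
    [0,0,-0.23],
    [0,0,-0.26],
    [0,0,-0.28],
    [0,0,-0.298],
    [0,0,-0.298],
    [0,0,-0.298],
    [0,0,-0.298],
    [0,0,-0.298],
    [0,0,-0.298]
  ]
}}

```text
time: 26.93
ee_pos: [0.4335, -0.3145, 0.054]
eef_rot: [0.072, 0.997, 0.001, -0.003]
ft_force: [-0.6, 0.8, 0.6]
width: 0.0525
grip_force: 0.0
```

Run:
```python
from h import *
s=r.read_state(); print(s['time'],s['ee_pos'],R.from_quat(s['eef_rot']).as_matrix().round(3)[:,1],s['joint_positions'].round(2))
im=save('wrist','pics/w15.png')
pts('wrist',['small','small_eye','small_mouth'],k=1)
```

```text
26.9333 [ 0.43346035 -0.31453213  0.05402478] [0.143 0.99  0.001] [-0.08  0.37  0.73  1.91 -0.29  0.98  2.22]
wrist small []
wrist small_eye [([0.4233, -0.307, 0.0293], 0.59)]
wrist small_mouth []
```

{"name": "arm_command", "arguments": {
  "xyz": [
    [0.004,0.0025,-0.01],
    [0.004,0.0025,-0.024],
    [0.004,0.0025,-0.031],
    [0.004,0.0025,-0.031]
  ],
  "rot": [
    [0,0,0],
    [0,0,0],
    [0,0,0],
    [0,0,0]
  ]
}}

```text
time: 27.47
ee_pos: [0.4404, -0.311, 0.0245]
eef_rot: [0.07, 0.998, 0.0, -0.001]
ft_force: [-0.4, 0.4, 0.0]
width: 0.0519
grip_force: 0.0
```

{"name": "arm_command", "arguments": {
  "xyz": [
    [-0.0025,0,-0.0035],
    [-0.0025,0,-0.0035]
  ],
  "rot": [
    [0,0,0],
    [0,0,0]
  ]
}}

```text
time: 27.63
ee_pos: [0.4379, -0.3119, 0.0222]
eef_rot: [0.07, 0.998, 0.0, -0.0]
ft_force: [-0.5, -0.4, -1.1]
width: 0.0523
grip_force: 0.0
```

{"name": "arm_command", "arguments": {
  "xyz": [
    [0,0,0],
    [0,0,0],
    [0,0,0],
    [0,0,0],
    [0,0,0],
    [0,0,0]
  ],
  "rot": [
    [0,0,0],
    [0,0,0],
    [0,0,0],
    [0,0,0],
    [0,0,0],
    [0,0,0]
  ],
  "grip": 0,
  "squeeze": 5
}}

```text
time: 28.13
ee_pos: [0.4385, -0.3118, 0.0224]
eef_rot: [0.07, 0.998, -0.0, 0.0]
ft_force: [0.5, 0.2, 0.9]
width: 0.0223
grip_force: 5.0
```

{"name": "arm_command", "arguments": {
  "xyz": [
    [0.0032,-0.0005,0.011],
    [0.0072,-0.001,0.0217],
    [0.0123,-0.0017,0.032],
    [0.0181,-0.0026,0.0419],
    [0.0248,-0.0035,0.0512],
    [0.0323,-0.0046,0.0598],
    [0.0405,-0.0058,0.0678],
    [0.0493,-0.007,0.075],
    [0.0588,-0.0084,0.0814],
    [0.0687,-0.0098,0.087],
    [0.0791,-0.0113,0.0916],
    [0.09,-0.0128,0.0953],
    [0.101,-0.0144,0.0981],
    [0.1122,-0.016,0.0999],
    [0.1122,-0.016,0.0999],
    [0.1122,-0.016,0.0999]
  ],
  "rot": [
    [0,0,0],
    [0,0,0],
    [0,0,0],
    [0,0,0],
    [0,0,0],
    [0,0,0],
    [0,0,0],
    [0,0,0],
    [0,0,0],
    [0,0,0],
    [0,0,0],
    [0,0,0],
    [0,0,0],
    [0,0,0],
    [0,0,0],
    [0,0,0]
  ],
  "squeeze": 4
}}

```text
time: 29.47
ee_pos: [0.5511, -0.3276, 0.1224]
eef_rot: [0.07, 0.998, -0.0, 0.0]
ft_force: [0.2, -0.1, 1.0]
width: 0.0229
grip_force: 4.0
```

Run:
```python
from h import *
s=r.read_state(); print(s['time'],s['ee_pos'],s['ft_force'],s['width'],s['joint_positions'].round(2))
for c in ('scene','top'):
  im=save(c,f'pics/{c}16.png')
  pts(c,['small','small_eye','small_mouth'],k=1)
```

```text
29.4667 [ 0.5511111  -0.32764906  0.12241534] [ 0.21806823 -0.07262583  0.99019029] 0.022894947491302692 [-0.06  0.51  0.71  1.57 -0.35  1.19  2.15]
scene small [([0.5557, -0.3303, 0.0151], 0.96)]
scene small_eye [([0.5416, -0.3256, 0.141], 0.94)]
scene small_mouth [([0.5879, -0.3337, 0.0287], 0.79)]
top small [([0.5863, 0.0778, 0.1217], 0.29)]
top small_eye []
top small_mouth []
```

{"name": "arm_command", "arguments": {
  "xyz": [
    [0,0,0.01],
    [0,0,0.03],
    [-0.005,0,0.055],
    [-0.013,0.003,0.08],
    [-0.022,0.01,0.1],
    [-0.031,0.02,0.113],
    [-0.04,0.033,0.12],
    [-0.047,0.05,0.12],
    [-0.05,0.068,0.12],
    [-0.05,0.087,0.12],
    [-0.05,0.106,0.12],
    [-0.05,0.125,0.12],
    [-0.05,0.145,0.12],
    [-0.05,0.165,0.12],
    [-0.05,0.185,0.12],
    [-0.05,0.205,0.12],
    [-0.05,0.225,0.12],
    [-0.05,0.245,0.12],
    [-0.05,0.265,0.12],
    [-0.05,0.285,0.12]
  ],
  "rot": [
    [0,0,0],
    [0,0,0],
    [0,0,-0.04],
    [0,0,-0.12],
    [0,0,-0.23],
    [0,0,-0.345],
    [0,0,-0.46],
    [0,0,-0.575],
    [0,0,-0.69],
    [0,0,-0.805],
    [0,0,-0.92],
    [0,0,-1.035],
    [0,0,-1.15],
    [0,0,-1.265],
    [0,0,-1.38],
    [0,0,-1.495],
    [0,0,-1.61],
    [0,0,-1.725],
    [0,0,-1.84],
    [0,0,-1.955]
  ],
  "squeeze": 20
}}

```text
time: 31.53
ee_pos: [0.5003, -0.0421, 0.2427]
eef_rot: [0.868, 0.497, 0.0, -0.0]
ft_force: [-0.0, -0.6, -1.5]
width: 0.0218
grip_force: 20.0
```

{"name": "arm_command", "arguments": {
  "xyz": [
    [0.003,0.018,0],
    [0.006,0.036,0],
    [0.009,0.052,0],
    [0.012,0.066,0],
    [0.015,0.078,0],
    [0.018,0.088,0],
    [0.021,0.096,0],
    [0.024,0.102,0],
    [0.026,0.1053,0],
    [0.026,0.1053,0],
    [0.026,0.1053,0]
  ],
  "rot": [
    [0,0,-0.115],
    [0,0,-0.23],
    [0,0,-0.345],
    [0,0,-0.46],
    [0,0,-0.575],
    [0,0,-0.69],
    [0,0,-0.8],
    [0,0,-0.86],
    [0,0,-0.888],
    [0,0,-0.888],
    [0,0,-0.888]
  ]
}}

```text
time: 32.45
ee_pos: [0.5265, 0.0622, 0.2425]
eef_rot: [0.997, 0.079, -0.0, 0.0]
ft_force: [-0.9, 0.2, -0.8]
width: 0.0223
grip_force: 20.0
```

Run:
```python
from h import *
s=r.read_state(); print(s['time'],s['ee_pos'],R.from_quat(s['eef_rot']).as_matrix().round(3)[:,1],s['ft_force'],s['width'],s['joint_positions'].round(2))
im=save('scene','pics/s17.png')
pts('scene',['small','small_eye','small_mouth','medium_eye','medium_mouth','large_eye'],k=1)
```

```text
32.45 [0.52647026 0.06220361 0.24245185] [ 0.158 -0.987  0.   ] [-0.86327065  0.16263701 -0.8398775 ] 0.022264670252692007 [-0.97  0.12  0.84  1.72 -0.09  1.34 -1.52]
scene small []
scene small_eye [([0.5323, 0.0648, 0.2616], 0.57)]
scene small_mouth [([0.4923, 0.0545, 0.1462], 0.88)]
scene medium_eye [([0.4098, 0.4317, -0.0035], 0.63)]
scene medium_mouth [([0.5725, 0.0706, 0.1147], 0.91)]
scene large_eye [([0.6114, 0.073, 0.2424], 0.8)]
```

{"name": "arm_command", "arguments": {
  "xyz": [
    [0.006,0.0012,0],
    [0.013,0.0023,0],
    [0.02,0.0034,0],
    [0.027,0.0045,0],
    [0.034,0.0056,0],
    [0.041,0.0068,0],
    [0.041,0.0068,0]
  ],
  "rot": [
    [0,0,0],
    [0,0,0],
    [0,0,0],
    [0,0,0],
    [0,0,0],
    [0,0,0],
    [0,0,0]
  ]
}}

```text
time: 33.38
ee_pos: [0.5687, 0.0696, 0.2418]
eef_rot: [0.997, 0.079, 0.0, 0.001]
ft_force: [-0.5, 0.3, -0.7]
width: 0.0218
grip_force: 20.0
```

Run:
```python
from h import *
s=r.read_state(); print(s['time'],s['ee_pos'],s['ft_force'],s['torque'],s['width'])
im=save('scene','pics/s18.png')
pts('scene',['small_eye','small_mouth','medium_eye','medium_mouth','large_eye'],k=1)
```

```text
33.3833 [0.56874036 0.06964438 0.24182341] [-0.45555332  0.31284084 -0.69719987] [-0.02757452  0.21550597  0.03692038] 0.02179778726235278
scene small_eye [([0.5785, 0.076, 0.1186], 0.7)]
scene small_mouth [([0.5355, 0.061, 0.1447], 0.72)]
scene medium_eye [([0.5982, 0.0763, 0.2386], 0.65)]
scene medium_mouth [([0.5716, 0.069, 0.1127], 0.86)]
scene large_eye [([0.6118, 0.0717, 0.2405], 0.71)]
```

{"name": "arm_command", "arguments": {
  "xyz": [
    [0.004,0.0006,-0.001],
    [0.008,0.0012,-0.004],
    [0.0108,0.0016,-0.008],
    [0.0108,0.0016,-0.012],
    [0.0108,0.0016,-0.016],
    [0.0108,0.0016,-0.02],
    [0.0108,0.0016,-0.0225],
    [0.0108,0.0016,-0.0245],
    [0.0108,0.0016,-0.0245]
  ],
  "rot": [
    [0,0,0],
    [0,0,0],
    [0,0,0],
    [0,0,0],
    [0,0,0],
    [0,0,0],
    [0,0,0],
    [0,0,0],
    [0,0,0]
  ]
}}

```text
time: 34.43
ee_pos: [0.5783, 0.071, 0.2176]
eef_rot: [0.997, 0.079, -0.0, -0.0]
ft_force: [-0.7, 0.2, -0.1]
width: 0.0218
grip_force: 20.0
```

Run:
```python
from h import *
s=r.read_state(); print(s['time'],s['ee_pos'],s['ft_force'],s['torque'],s['width'])
im=save('scene','pics/s19.png')
pts('scene',['small','small_eye','small_mouth','medium_eye','medium_mouth'],k=1)
```

```text
34.4333 [0.57828109 0.07101409 0.21756131] [-0.66760894  0.20998309 -0.13751508] [ 0.02822955  0.21584574 -0.03315504] 0.021823204477079142
scene small [([0.5739, 0.071, 0.1111], 0.6)]
scene small_eye [([0.6537, -0.3096, -0.0003], 0.59)]
scene small_mouth [([0.5447, 0.0617, 0.1232], 0.57)]
scene medium_eye [([0.596, 0.0752, 0.2374], 0.76)]
scene medium_mouth [([0.5733, 0.0702, 0.1131], 0.59)]
```

{"name": "arm_command", "arguments": {
  "xyz": [
    [0.0008,0.0001,-0.0005],
    [0.0016,0.0002,-0.0009],
    [0.0024,0.0004,-0.0013],
    [0.0032,0.0005,-0.0017],
    [0.0039,0.0006,-0.0021],
    [0.0039,0.0006,-0.0025],
    [0.0039,0.0006,-0.0025]
  ],
  "rot": [
    [0.0053,-0.0335,0],
    [0.0106,-0.067,0],
    [0.0159,-0.1005,0],
    [0.0212,-0.134,0],
    [0.0265,-0.168,0],
    [0.0265,-0.168,0],
    [0.0265,-0.168,0]
  ]
}}

```text
time: 35.32
ee_pos: [0.5826, 0.0718, 0.2164]
eef_rot: [0.993, 0.079, 0.086, -0.007]
ft_force: [-1.1, -0.5, 6.7]
width: 0.0221
grip_force: 20.0
```

Run:
```python
from h import *
s=r.read_state(); print(s['time'],s['ee_pos'],s['ft_force'],s['torque'],s['width'])
im=save('scene','pics/s20.png')
pts('scene',['small','small_eye','small_mouth','medium_eye','medium_mouth'],k=1)
```

```text
35.3167 [0.58260552 0.07177894 0.21644934] [-1.14609702 -0.46123083  6.65497041] [-0.00545231  0.61362128  0.0077061 ] 0.022066818470476278
scene small [([0.5971, 0.073, 0.1132], 0.64)]
scene small_eye [([0.5816, 0.0706, 0.239], 0.57)]
scene small_mouth [([0.5646, 0.0651, 0.1153], 0.59)]
scene medium_eye [([0.6006, 0.0771, 0.2379], 0.8)]
scene medium_mouth [([0.5759, 0.0692, 0.1179], 0.57)]
```

{"name": "arm_command", "arguments": {
  "xyz": [
    [0,0,0.0008],
    [0,0,0.0008]
  ],
  "rot": [
    [0,0,0],
    [0,0,0]
  ],
  "squeeze": 5
}}

```text
time: 35.78
ee_pos: [0.5826, 0.0718, 0.2165]
eef_rot: [0.993, 0.079, 0.085, -0.007]
ft_force: [0.9, 1.1, 2.6]
width: 0.0224
grip_force: 5.0
```

{"name": "arm_command", "arguments": {
  "xyz": [
    [0,0,0],
    [0,0,0],
    [0,0,0],
    [0,0,0],
    [-0.0007,-0.0001,0.004],
    [-0.002,-0.0003,0.012],
    [-0.0045,-0.0007,0.025],
    [-0.008,-0.001,0.045],
    [-0.015,-0.003,0.07],
    [-0.025,-0.01,0.09],
    [-0.035,-0.025,0.1],
    [-0.04,-0.05,0.1],
    [-0.045,-0.08,0.1],
    [-0.05,-0.1,0.1],
    [-0.05,-0.1,0.1]
  ],
  "rot": [
    [0,0,0],
    [0,0,0],
    [0,0,0],
    [0,0,0],
    [0,0,0],
    [0,0,0],
    [0,0,0],
    [0,0,0],
    [0,0,0],
    [0,0,0],
    [0,0,0],
    [0,0,0],
    [0,0,0],
    [0,0,0],
    [0,0,0]
  ],
  "grip": 0.6
}}

```text
time: 37.03
ee_pos: [0.5317, -0.034, 0.3171]
eef_rot: [0.993, 0.075, 0.085, -0.007]
ft_force: [-0.6, -0.0, 0.4]
width: 0.0521
grip_force: 0.0
```

Run:
```python
from h import *
s=r.read_state(); print(s['time'],s['ee_pos'],s['ft_force'],s['width'])
for i in range(2):
  im=save('scene',f'pics/s21_{i}.png')
  pts('scene',['small','small_eye','small_mouth','medium','medium_eye','medium_mouth','large','large_eye'],k=1)
pts('scene',['tumbler','spice_shaker','sugar_shaker','syrup_jug'],k=2)
```

```text
37.0333 [ 0.53166331 -0.03400632  0.31712786] [-0.6342676  -0.0182083   0.36423471] 0.05210315019957599
scene small [([0.5941, 0.0734, 0.1117], 0.62)]
scene small_eye [([0.3969, 0.1068, -0.0002], 0.69)]
scene small_mouth [([0.5675, 0.0685, 0.1128], 0.61)]
scene medium [([0.6117, 0.0786, 0.1148], 0.65)]
scene medium_eye [([0.5977, 0.074, 0.236], 0.83)]
scene medium_mouth [([0.5747, 0.0696, 0.1153], 0.5)]
scene large [([0.6256, 0.0819, 0.1085], 0.79)]
scene large_eye [([0.5646, 0.0682, 0.1149], 0.67)]
scene small [([0.5973, 0.0736, 0.1129], 0.88)]
scene small_eye [([0.5812, 0.0719, 0.237], 0.59)]
scene small_mouth [([0.5619, 0.0658, 0.1137], 0.9)]
scene medium [([0.6134, 0.0816, 0.112], 0.55)]
scene medium_eye [([0.5997, 0.0764, 0.2399], 0.58)]
scene medium_mouth [([0.5723, 0.067, 0.1165], 0.79)]
scene large [([0.6284, 0.0806, 0.1087], 0.7)]
scene large_eye [([0.6149, 0.0704, 0.2416], 0.49)]
scene tumbler [([0.4018, 0.1075, -0.0012], 0.62)]
scene spice_shaker [([0.6593, 0.2368, -0.0033], 0.71), ([0.6129, 0.0745, 0.2401], 0.5)]
scene sugar_shaker [([0.6671, -0.0459, 0.0011], 0.5)]
scene syrup_jug [([0.6383, -0.2146, 0.0033], 0.6)]
```

```bash
python3 -c "
from bench import r
print(r.close_job())"
```

```text
the job is handed in; nothing more can be done
None
```

All three dippers hang on the hook, largest first, mouths forward and each cup inside the next larger one; I handed the job in at about 38 s, and in the last camera readings the bystanders I re-checked (tumbler, spice shaker, sugar shaker, syrup jug) had not moved.

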